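# Put the service nozzles back in their nests

### The job

Pick out the four tan nozzles standing about on the instrument deck and put each one, tip up and sitting flat on the floor, into the aluminium nest of its own size: smallest nozzle in smallest nest, and so on up to the largest in the largest. Do not tip any nozzle over, and leave the two tan ribbed pipe fittings where they lie.

Things in the scene. Friction and masses are not known exactly. Their poses are not given: they have to be found in the camera images.
- nozzle_xs: the smallest of four tan rigid plastic nozzles, standing loose on its wide collar, narrow tip up: 54 mm high; collar 24 mm across, 11.5 mm high, at the bottom, then a taper, then a straight round neck 14 mm across over the top 28 mm. Round, so grip the neck from any side, TCP about 8 mm below the top. Origin: centre of its underside; z along its axis to the tip
- nozzle_s: the second smallest of four tan rigid plastic nozzles, standing loose on its wide collar, narrow tip up: 60 mm high; collar 38 mm across, 11.5 mm high, at the bottom, then a taper, then a straight round neck 18 mm across over the top 28 mm. Round, so grip the neck from any side, TCP about 8 mm below the top. Origin: centre of its underside; z along its axis to the tip
- nozzle_m: the second largest of four tan rigid plastic nozzles, standing loose on its wide collar, narrow tip up: 66 mm high; collar 52 mm across, 11.5 mm high, at the bottom, then a taper, then a straight round neck 22 mm across over the top 28 mm. Round, so grip the neck from any side, TCP about 8 mm below the top. Origin: centre of its underside; z along its axis to the tip
- nozzle_l: the largest of four tan rigid plastic nozzles, standing loose on its wide collar, narrow tip up: 72 mm high; collar 66 mm across, 11.5 mm high, at the bottom, then a taper, then a straight round neck 26 mm across over the top 28 mm. Round, so grip the neck from any side, TCP about 8 mm below the top. Origin: centre of its underside; z along its axis to the tip
- nest_xs: the smallest of four round aluminium nests (open dishes fixed on the deck), made for the nozzle with the 24 mm collar: 14 mm high, 46 mm across the outer rim, mouth 38 mm, narrowing to a flat floor 32 mm across, 5 mm above its underside. Too small for larger nozzles; smaller ones do not belong. Origin: centre of its underside, at deck height; z up
- nest_s: the second smallest of four round aluminium nests (open dishes fixed on the deck), made for the nozzle with the 38 mm collar: 14 mm high, 60 mm across the outer rim, mouth 52 mm, narrowing to a flat floor 46 mm across, 5 mm above its underside. Too small for larger nozzles; smaller ones do not belong. Origin: centre of its underside, at deck height; z up
- nest_m: the second largest of four round aluminium nests (open dishes fixed on the deck), made for the nozzle with the 52 mm collar: 14 mm high, 74 mm across the outer rim, mouth 66 mm, narrowing to a flat floor 60 mm across, 5 mm above its underside. Too small for larger nozzles; smaller ones do not belong. Origin: centre of its underside, at deck height; z up
- nest_l: the largest of four round aluminium nests (open dishes fixed on the deck), made for the nozzle with the 66 mm collar: 14 mm high, 88 mm across the outer rim, mouth 80 mm, narrowing to a flat floor 74 mm across, 5 mm above its underside. Too small for larger nozzles; smaller ones do not belong. Origin: centre of its underside, at deck height; z up
- tee: a tan plastic T-shaped ribbed pipe fitting lying flat, 64 mm by 44 mm, 20 mm high; loose, not to be moved. Origin: centre of its middle block's underside; its long bar along x, its stem to +y
- union: a tan plastic straight ribbed pipe fitting lying flat, 62 mm long (along its x), 20 mm wide and high; loose, not to be moved. Origin: centre of its underside
Things that resemble listed ones, but are neither listed nor needed, are in the scene too. Leave any turquoise look-alike of the nozzle_l alone. What is shaped like the nozzle_m but purple is not meant.

How it is judged:
By the outcome, as a careful person would: the job done as asked, in the order asked, and still so for the second after the job is handed in, with the robot touching nothing.
It also fails if it takes over 112 s, if anything falls off the work surface, if the arm or the gripper's body presses on something with over 40 N, if the wrist force passes 120 N, or if a joint passes its speed limit or range.

### The arm

A 6-joint arm with a two-finger parallel gripper is mounted at the origin on the work surface. World frame = base frame: x ahead of the robot, y to its left, z up, the work surface at z = 0. Lengths are in m, angles in rad, forces in N, time in s.
With the tool pointing down it reaches from about 0.3 to 0.85 m from the base axis. Payload 5.4 kg.
Tool frame: the origin (TCP) lies between the finger pads, 19 mm behind the fingertips; this is the grasp point; z points along the fingers, y is the line along which they close (so a half turn about z gives the same grasp; the last joint's range is limited). The gripper opens to 85 mm and grips with 20 to 120 N. Pads are 22 mm wide; open, the fingers measure 114 mm over their backs; the gripper's body (76 mm by 85 mm) begins 54 mm behind the grasp point. The pads swing forward as they close: fully open they stand 13 mm farther back than shut.
Start: joints at [-1.406, 0.158, 1.597, -0, 1.386, -0.21], TCP at [0.21, -0.535, 0.25] pointing down, gripper open.
Joint ranges: [-2.91, 2.91], [-0.94, 2.29], [0.18, 2.7], [-1.29, 4.43], [0.17, 2.64], [-3, 3]. Speed limits (rad/s): [2.57, 2.57, 3.14, 3.14, 3.14, 3.14].

### API

Orientations are given as a 3x3 rotation matrix whose columns are the frame's x, y, z axes.
In Python, from rig import robot, grab_frame, camera_params gives the robot as it stands.
- The arm moves only by the tool servo_tool, never from a script. Its argument "increments" is a list of rows, each a list of 7 numbers: the shift along the world's x, y, z in mm, then the turn, a rotation vector about the world's x, y, z in rad, then the opening, from 0 (shut) to 1 (fully open). In form: [[dx, dy, dz, rx, ry, rz, fingers], ...]. A call has exactly 10 rows; each row is the pose to reach, as a shift and turn from the pose commanded when the call began; what a row does not reach only later rows make up. A row lasts 1/12 s, in which the tool goes at most 41.7 mm and 7.16 degrees, less where a joint would pass 70% of its speed; a pose out of reach is approached as far as the arm can. A call with a gripper value outside its range is refused whole. The fingers move at their own pace and stop on an object; "grip_force" is the grip in N (left out, the last holds). Time passes only in rows, so rows that repeat a pose let the fingers close, or fill a call up. It gives the time, the measured TCP pose, the force, the opening and the grip force at its end, in the units of the state.
- robot.get_state(): the state, without advancing time (a new reading comes with each control period).
- grab_frame(name): name is "scene" or "top" or "wrist"; returns the picture (420x560x3 uint8, red, green, blue); there is no depth.
- camera_params(name): a dict with "K" (3x3 intrinsics, pixels), "dist" ([k1, k2, p1, p2, k3] as OpenCV has them; the pictures are not rectified), "R" (3x3) and "t" (3): a world point X has camera coordinates R X + t; the wrist camera has in their place "T_tool_cam" (4x4, takes a point from camera to tool coordinates, whose origin is the TCP and whose axes are the flange's). Camera axes: x right, y down, z forward; pixel columns grow to the right and rows downward; lengths in m; the calibration is good to about 2 mm. A picture is of the moment at which its call begins: read the wrist's pose just before it. camera_params takes no time and is no camera call.
- robot.hand_in(): hands the job in; it is judged then, once.
The state is a dict: "time": time; "qpos": joint angles; "dq": joint speeds; "joint_torque": joint torques, N m; "position": TCP position; "ee_rot": TCP orientation; "wrist_force": force on the tool from outside, world axes, zero at the start; "ft_torque": the same for the moment, N m; "grip_width": finger opening in m; "finger_force": force on a finger pad.
Only numpy, scipy, OpenCV 4.12 (cv2) and the standard library are available. Lean on these libraries where they do the work, as an engineer would, in place of code of your own. Each camera call takes 0.05 s, during which the arm holds its last target. There are 200 camera calls.

## Working session

There is one attempt and no reset: what is moved stays moved. The work goes in short steps, Python scripts to look and compute and a tool call to move; the robot and the scene stay as the last step left them, time stands still between calls to the robot, and variables do not carry over. Pictures are saved under pics/ and viewed, at most 14 in all, crops included, and the job is handed in when it is done.

Besides the shell and the picture viewer there is one more tool, called after "Emit:" as a command line: name --pt "numbers of a row" for each row, then --argument value for the rest. servo_tool: Moves the arm, as the interface text tells. Its arguments: {"type":"object","properties":{"increments":{"type":"array"},"grip_force":{"type":"number"}},"required":["increments"]}

```bash
mkdir -p pics; python3 - <<'E'
from rig import robot, grab_frame, camera_params
import cv2
s=robot.get_state();print(s['time'],s['position'],s['ee_rot'],s['grip_width'])
for n in("top","scene"):
    im=grab_frame(n);cv2.imwrite(f"pics/{n}0.png",im[...,::-1]); 
    cv2.imwrite(f"pics/{n}0b.png",cv2.resize(im[...,::-1],(800,600),interpolation=cv2.INTER_CUBIC)); print(camera_params(n))
E
```

```text
0.0 [ 0.21037709 -0.53451419  0.24900098] [[ 9.30570719e-01  3.66112055e-01 -3.16367989e-04]
 [ 3.66111963e-01 -9.30568826e-01  1.92086711e-03]
 [ 4.08850415e-04 -1.90332879e-03 -9.99998105e-01]] 0.08541267793733388
{'K': array([[389.99588818,   0.        , 275.58733506],
       [  0.        , 389.99588818, 209.11218237],
       [  0.        ,   0.        ,   1.        ]]), 'dist': array([-0.00814921,  0.        ,  0.        ,  0.        ,  0.        ]), 'R': array([[-1.25751364e-02, -9.99920737e-01,  6.20497191e-04],
       [-9.84422834e-01,  1.22713960e-02, -1.75388419e-01],
       [ 1.75366903e-01, -2.81636489e-03, -9.84499120e-01]]), 't': array([-0.01401568,  0.51802949,  0.7452845 ])}
{'K': array([[423.55072705,   0.        , 279.85411949],
       [  0.        , 423.55072705, 200.50112822],
       [  0.        ,   0.        ,   1.        ]]), 'dist': array([-0.06391092,  0.        ,  0.        ,  0.        ,  0.        ]), 'R': array([[-0.38675323,  0.92201953,  0.01737611],
       [ 0.51430038,  0.23129345, -0.82583198],
       [-0.76545219, -0.31045664, -0.56364849]]), 't': array([ 0.20192697, -0.22193401,  1.24358638])}
```

View pics/top0b.png

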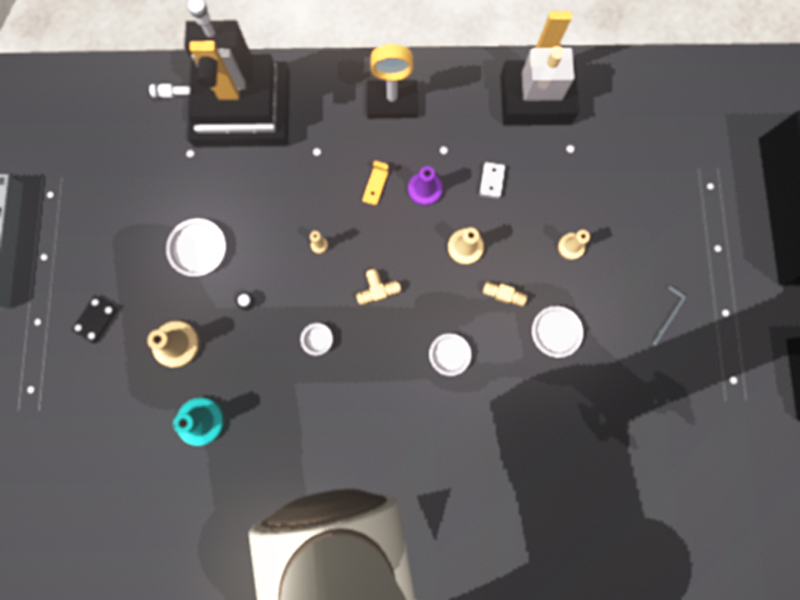

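View pics/scene0b.png

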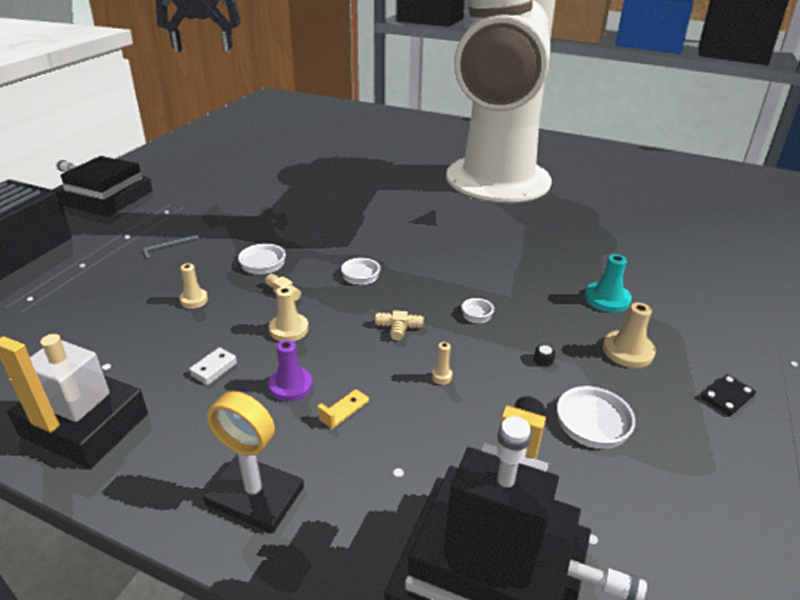

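The pictures (800x600) show these candidates.
- **Tan nozzles in top:** xs (318,243), m (465,245), s (572,245), l (172,344).
- **Look-alikes:** purple m-shape (425,185), turquoise l-shape (198,421), tee (378,288), union (505,293).
- **Nests:** l (196,247), xs (317,339), s (450,354), m (557,332).

I'll measure by silhouette fit in both cameras and check with one close crop.

```bash
cat > h.py <<'E'
import numpy as np, cv2
from rig import camera_params
D=dict(xs=(24,54,14),s=(38,60,18),m=(52,66,22),l=(66,72,26)) # collar, height, neck
N=dict(xs=46,s=60,m=74,l=88)
P={n:camera_params(n) for n in("top","scene")}
def proj(X,n):
    p=P[n];return cv2.projectPoints(np.float64(X).reshape(-1,1,3),cv2.Rodrigues(p['R'])[0],p['t'],p['K'],p['dist'])[0][:,0]
def circ(x,y,z,d):
    a=np.linspace(0,2*np.pi,48);return np.c_[x+d/2e3*np.cos(a),y+d/2e3*np.sin(a),0*a+z/1e3]
def sil(secs,x,y,n,U=4):
    m=np.zeros((420*U,560*U),np.uint8)
    for (z0,d0),(z1,d1) in zip(secs,secs[1:]):
        h=cv2.convexHull(np.float32(proj(np.r_[circ(x,y,z0,d0),circ(x,y,z1,d1)],n)));cv2.fillConvexPoly(m,np.int32(np.round((h+.5)*U*16-8)),1,shift=4)
    return m
def noz(k,z0=0): c,h,n=D[k];return [(z0,c),(z0+11.5,c),(z0+h-28,n),(z0+h,n)]
def nest(k): return [(0,N[k]),(14,N[k])]
def back(uv,z,n):
    p=P[n];r=np.r_[cv2.undistortPoints(np.float64([[uv]]),p['K'],p['dist'])[0,0],1];r=p['R'].T@r;c=-p['R'].T@p['t'];return (c+r*(z-c[2])/r[2])[:2]
def cen(m,U=1):
    M=cv2.moments(m,True);return np.array([M['m10'],M['m01']])/M['m00']/U,M['m00']/U/U
def fit(mask,secs,n,xy):
    c,a=cen(mask)
    for _ in range(5):
        cs,As=cen(sil(secs,*xy,n),4);cs-=0.375
        xy=xy+back(c,.02,n)-back(cs,.02,n)
    return xy,a,As
def comp(mask,uv,r=9):
    k,l,st,c=cv2.connectedComponentsWithStats(mask.astype(np.uint8))
    u,v=np.int32(np.round(uv));w=l[v-r:v+r+1,u-r:u+r+1];w=w[w>0]
    return (l==np.bincount(w).argmax()).astype(np.uint8)
def masks(im):
    h=cv2.cvtColor(im,cv2.COLOR_RGB2HSV)
    return ((h[...,0]>9)&(h[...,0]<28)&(h[...,1]>60)&(h[...,2]>75)),((h[...,1]<45)&(h[...,2]>120))
E
python3 - <<'E'
from h import *
T=cv2.imread("pics/top0.png")[...,::-1].copy();S=cv2.imread("pics/scene0.png")[...,::-1].copy()
g=dict(xs=((318,243),(443,365)),s=((572,245),(193,290)),m=((465,245),(287,318)),l=((172,344),(632,340)))
gn=dict(xs=((317,339),(477,310)),s=((450,354),(360,270)),m=((557,332),(262,258)),l=((196,247),(596,417)))
for nm,G,f,i in(("noz",g,noz,0),("nest",gn,nest,1)):
  for k in G:
    for n,im,uv in(("top",T,G[k][0]),("scene",S,G[k][1])):
      uv=np.array(uv)*.7; m=comp(masks(im)[i],uv)
      if i: # fill
        cs,_=cv2.findContours(m,0,1);m=cv2.drawContours(m*0,cs,-1,1,-1)
      xy,a,As=fit(m,f(k),n,back(uv,.02,n)); print(nm,k,n,np.round(xy*1e3,1),a,round(As))
      s=cv2.resize(sil(f(k),*xy,n),(560,420),interpolation=cv2.INTER_AREA)
      cs,_=cv2.findContours(s,0,1);cv2.drawContours(im,cs,-1,(255,0,0),1)
cv2.imwrite("pics/c1.png",cv2.resize(T[110:280,90:430,::-1],None,fx=2.35,fy=2.35,interpolation=cv2.INTER_CUBIC))
E
```

```text
noz xs top [610.8  92.5] 166.0 143
noz xs scene [609.8  92.5] 277.0 316
noz s top [ 605.3 -292.3] 310.0 326
noz s scene [ 602.7 -291.1] 390.0 430
noz m top [ 607.5 -131.4] 418.0 495
noz m scene [ 591.1 -140. ] 814.0 708
noz l top [464.8 301.6] 840.0 884
noz l scene [463.4 302.7] 1063.0 1146
nest xs top [466.3  95. ] 441.0 407
nest xs scene [462.4  94.2] 321.0 375
nest s top [ 441.4 -100.9] 745.0 681
nest s scene [ 438.2 -101.1] 425.0 467
nest m top [ 473.2 -260.4] 1088.0 1045
nest m scene [ 470.1 -260.3] 571.0 620
nest l top [608.9 279.1] 1437.0 1382
nest l scene [604.5 278.8] 1860.0 1985
```

View pics/c1.png

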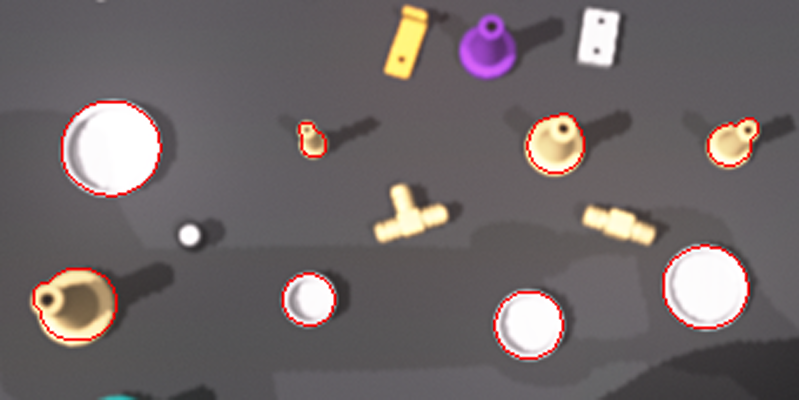

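The outlines match the objects, and the choice is confirmed: four tan nozzles and the white nests, with purple and turquoise left out. The fit is loosest on m (tip at crop 563,128) and l, so I'll refine those from the wrist camera. I'll work in the order xs, s, m, l, so I move to xs first.

Emit:
servo_tool --pt "20 31 0 0 0 0 0.7" --pt "40 63 0 0 0 0 0.7" --pt "60 94 0 0 0 0 0.7" --pt "82 129 0 0 0 0 0.7" --pt "104 163 0 0 0 0 0.7" --pt "126 198 0 0 0 0 0.7" --pt "148 232 0 0 0 0 0.7" --pt "170 267 0 0 0 0 0.7" --pt "192 301 0 0 0 0 0.7" --pt "214 335 0 0 0 0 0.7"

```text
time: 0.93
position: [0.4249, -0.198, 0.2497]
ee_rot: [[0.931, 0.366, -0.0], [0.366, -0.931, 0.0], [-0.0, -0.0, -1.0]]
wrist_force: [0.1, -1.0, -0.0]
grip_width: 0.0599
finger_force: 0.0
```

Emit:
servo_tool --pt "22 34 0 0 0 0 0.7" --pt "44 69 0 0 0 0 0.7" --pt "66 103 0 0 0 0 0.7" --pt "88 138 0 0 0 0 0.7" --pt "110 172 0 0 0 0 0.7" --pt "132 207 0 0 0 0 0.7" --pt "152 238 0 0 0 0 0.7" --pt "170 266 0 0 0 0 0.7" --pt "182 284 -20 0 0 0 0.7" --pt "186 292 -50 0 0 0 0.7"

```text
time: 1.77
position: [0.6138, 0.0948, 0.2025]
ee_rot: [[0.929, 0.369, 0.008], [0.369, -0.93, 0.0], [0.007, 0.002, -1.0]]
wrist_force: [1.5, -0.7, 0.3]
grip_width: 0.0597
finger_force: 0.0
```

```bash
cat >> h.py <<'E'
def wrist():
    from rig import robot,grab_frame
    s=robot.get_state();im=grab_frame("wrist");p=camera_params("wrist");T=np.array(p['T_tool_cam'])
    Rw=s['ee_rot']@T[:3,:3];c=s['position']+s['ee_rot']@T[:3,3]
    P['wrist']=dict(K=p['K'],dist=p['dist'],R=Rw.T,t=-Rw.T@c)
    print(round(s['time'],2),np.round(s['position']*1e3,1),'F',np.round(s['wrist_force'],1),'w',round(s['grip_width']*1e3,1),'q',np.round(s['qpos'],2))
    return im
def see(name,*items):
    im=wrist();o=im.copy()
    for f,k,g in items:
        g=np.array(g)/1e3;i=f is nest
        try:
            m=comp(masks(im)[i],proj([[*g,.03-.02*i]],'wrist')[0],25)
            cs,_=cv2.findContours(m,0,1);m=cv2.drawContours(m*0,cs,-1,1,-1)
            xy,a,As=fit(m,f(k),'wrist',g);print(f.__name__,k,np.round(xy*1e3,1),a,round(As))
        except Exception as e: print(k,e);xy=g
        s=cv2.resize(sil(f(k),*xy,'wrist'),(560,420),interpolation=cv2.INTER_AREA)
        cs,_=cv2.findContours(s,0,1);cv2.drawContours(o,cs,-1,(255,0,0),1)
    cv2.imwrite(f"pics/{name}.png",o[...,::-1])
E
python3 -c "
from h import *
see('w1',(noz,'xs',(610,92.5)))"
```

```text
1.77 [613.8  94.8 202.5] F [ 1.5 -0.7  0.3] w 59.7 q [-0.04  0.31  1.52  0.    1.31  1.15]
noz xs [615.9  94.1] 284.0 495
```

View pics/w1.png

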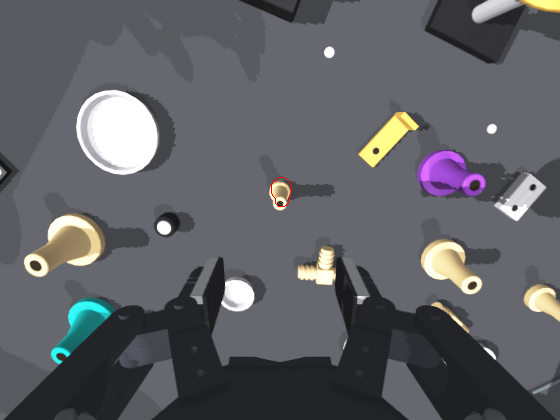

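The wrist view shows the xs tip hole at (280,204), the m tip at (472,285), the l tip at (37,265), nest xs at (237,294) and nest l at (119,132). I'll back-project the tips and take a settled frame.

```bash
python3 - <<'E'
from h import *
im=wrist()
P0=dict(P)
g=cv2.cvtColor(im,cv2.COLOR_RGB2GRAY)
for k,uv,z in(('xs',(280,204),.054),('m',(472,285),.066),('l',(37,265),.072)):
    u,v=uv;w=g[v-7:v+8,max(u-7,0):u+8].astype(int);b=(w<60);ys,xs=np.nonzero(b)
    c=(max(u-7,0)+xs.mean(),v-7+ys.mean()) if b.any() else uv
    print(k,np.round(c,1),b.sum(),np.round(back(c,z,'wrist')*1e3,1))
for uv in((237,294),(119,132)):print(np.round(back(uv,.012,'wrist')*1e3,1))
E
```

```text
1.82 [608.7  95.1 192.8] F [-4.  -0.3 -5.1] w 59.8 q [-0.04  0.31  1.53  0.    1.31  1.15]
xs [282.8 200.1] 23 [611.7  94.2]
m [478.7 286.1] 7 [ 604.  -124.6]
l [ 32.2 264.2] 48 [464.  302.2]
[467.1  96.7]
[605.9 273.3]
```

Emit:
servo_tool --pt "1 1 -10 0 0 0 0.7" --pt "1 1 -30 0 0 0 0.7" --pt "1 1 -55 0 0 0 0.7" --pt "1 1 -80 0 0 0 0.7" --pt "1 1 -105 0 0 0 0.7" --pt "1 1 -125 0 0 0 0.7" --pt "1 1 -140 0 0 0 0.7" --pt "1 1 -149 0 0 0 0.7" --pt "1 1 -153 0 0 0 0.7" --pt "1 1 -153 0 0 0 0.7"

```text
time: 2.7
position: [0.6116, 0.0923, 0.0472]
ee_rot: [[0.931, 0.365, 0.0], [0.365, -0.931, -0.0], [0.0, 0.0, -1.0]]
wrist_force: [-0.5, 0.4, -0.0]
grip_width: 0.0599
finger_force: 0.0
```

```bash
python3 - <<'E'
from h import *
im=wrist();cv2.imwrite("pics/w2.png",im[...,::-1])
E
```

```text
2.7 [611.6  92.3  47.2] F [-0.5  0.4 -0. ] w 59.9 q [-0.05  0.49  1.61 -0.    1.04  1.15]
```

View pics/w2.png

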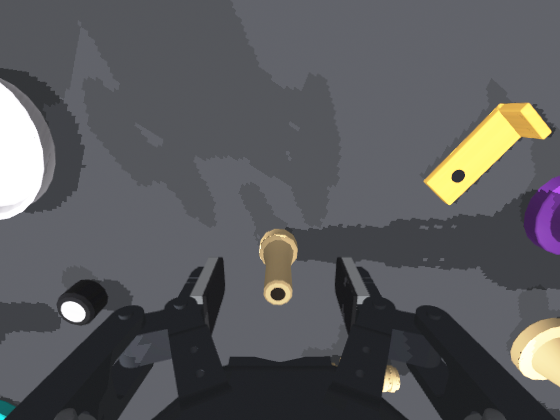

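The xs nozzle stands centred between the pads, with its tip at (278,293). Now closing.

Emit:
servo_tool --pt "0 0 0 0 0 0 0" --pt "0 0 0 0 0 0 0" --pt "0 0 0 0 0 0 0" --pt "0 0 0 0 0 0 0" --pt "0 0 0 0 0 0 0" --pt "0 0 0 0 0 0 0" --pt "0 0 0 0 0 0 0" --pt "0 0 3 0 0 0 0" --pt "0 0 12 0 0 0 0" --pt "0 0 25 0 0 0 0" --grip_force 35

```text
time: 3.58
position: [0.6101, 0.093, 0.0711]
ee_rot: [[0.931, 0.366, -0.004], [0.366, -0.931, 0.0], [-0.003, -0.001, -1.0]]
wrist_force: [0.1, 0.2, -0.0]
grip_width: 0.012
finger_force: 34.1
```

```bash
python3 - <<'E'
from h import *
im=wrist()
g=cv2.cvtColor(im,cv2.COLOR_RGB2GRAY);
s=__import__('rig').robot.get_state()
cv2.imwrite("pics/w3.png",im[180:400,130:430,::-1])
print(proj([s['position']+[0,0,.008]],'wrist'))
E
```

```text
3.58 [610.1  93.   71.1] F [ 0.1  0.2 -0. ] w 12.0 q [-0.04  0.46  1.6   0.    1.09  1.15]
[[283.07186834 297.48392076]]
```

View pics/w3.png

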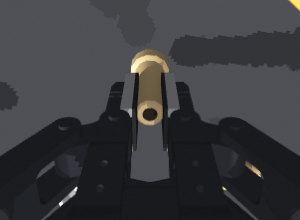

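Emit:
servo_tool --pt "0 0 15 0 0 0 0" --pt "-8 0 28 0 0 0 0" --pt "-26 0 35 0 0 0 0" --pt "-48 1 35 0 0 0 0" --pt "-72 1 35 0 0 0 0" --pt "-96 1 35 0 0 0 0" --pt "-118 1 35 0 0 0 0" --pt "-136 2 32 0 0 0 0" --pt "-144 2 24 0 0 0 0" --pt "-146 2 16 0 0 0 0"

```text
time: 4.47
position: [0.4647, 0.0951, 0.0885]
ee_rot: [[0.93, 0.366, 0.001], [0.366, -0.93, -0.0], [0.001, 0.001, -1.0]]
wrist_force: [-0.0, -0.2, 0.3]
grip_width: 0.0118
finger_force: 34.1
```

```bash
python3 - <<'E'
from h import *
wrist();
see('w4',(nest,'xs',(465.5,95)))
E
```

```text
4.47 [464.7  95.1  88.5] F [-0.  -0.2  0.3] w 11.8 q [-0.05  0.1   2.01  0.    1.03  1.14]
4.52 [464.   95.   86.8] F [-1.  -0.8 -1.4] w 11.9 q [-0.05  0.1   2.01 -0.    1.03  1.14]
nest xs [469.6  97. ] 2311.0 3245
```

View pics/w4.png

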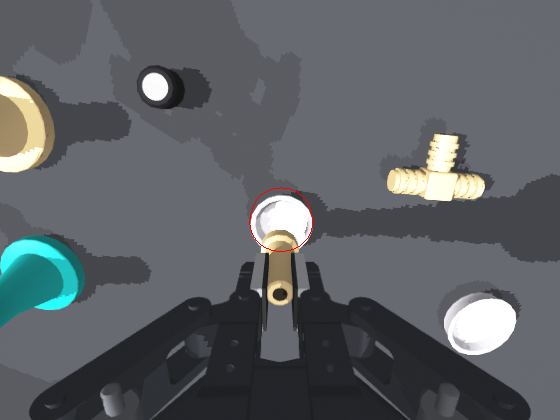

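The held nozzle is over nest xs (rim at 251–312, top edge at row 194). Correcting for the 6 px misfit puts the nest at about (465.3, 95.3), which is where I am. Lowering and releasing.

Emit:
servo_tool --pt "0 0 -10 0 0 0 0" --pt "0 0 -20 0 0 0 0" --pt "0 0 -28 0 0 0 0" --pt "0 0 -33 0 0 0 0" --pt "0 0 -35 0 0 0 0" --pt "0 0 -36 0 0 0 0" --pt "0 0 -36 0 0 0 0" --pt "0 0 -36 0 0 0 0.1" --pt "0 0 -36 0 0 0 0.3" --pt "0 0 -36 0 0 0 0.5"

```text
time: 5.4
position: [0.4657, 0.0949, 0.0518]
ee_rot: [[0.931, 0.366, 0.0], [0.366, -0.931, -0.0], [0.0, 0.0, -1.0]]
wrist_force: [0.1, 0.6, 0.4]
grip_width: 0.0351
finger_force: 0.0
```

Emit:
servo_tool --pt "0 0 0 0 0 0 0.6" --pt "0 0 2 0 0 0 0.6" --pt "0 0 12 0 0 0 0.6" --pt "0 0 28 0 0 0 0.6" --pt "0 0 50 0 0 0 0.6" --pt "0 0 75 0 0 0 0.6" --pt "0 0 100 0 0 0 0.6" --pt "4 -12 120 0 0 0 0.6" --pt "10 -32 135 0 0 0 0.6" --pt "20 -60 145 0 0 0 0.6"

```text
time: 6.23
position: [0.4861, 0.0354, 0.2]
ee_rot: [[0.93, 0.369, 0.004], [0.369, -0.93, -0.0], [0.003, 0.001, -1.0]]
wrist_force: [1.5, 0.3, 0.1]
grip_width: 0.0512
finger_force: 0.0
```

Emit:
servo_tool --pt "12 -38 0 0 0 0 0.7" --pt "24 -76 0 0 0 0 0.7" --pt "36 -114 0 0 0 0 0.7" --pt "48 -152 0 0 0 0 0.7" --pt "60 -190 0 0 0 0 0.7" --pt "72 -228 0 0 0 0 0.7" --pt "84 -264 0 0 0 0 0.7" --pt "96 -294 0 0 0 0 0.7" --pt "102 -316 0 0 0 0 0.7" --pt "104 -326 -16 0 0 0 0.7"

```text
time: 7.07
position: [0.5916, -0.2959, 0.1853]
ee_rot: [[0.931, 0.364, 0.006], [0.364, -0.931, -0.006], [0.004, 0.008, -1.0]]
wrist_force: [-0.2, -1.1, 0.9]
grip_width: 0.06
finger_force: 0.0
```

Emit:
servo_tool --pt "10 -2 -10 0 0 0 0.7" --pt "14 -2 -20 0 0 0 0.7" --pt "16 -2 -30 0 0 0 0.7" --pt "16 -2 -40 0 0 0 0.7" --pt "16 -2 -45 0 0 0 0.7" --pt "16 -2 -47 0 0 0 0.7" --pt "16 -2 -47 0 0 0 0.7" --pt "16 -2 -47 0 0 0 0.7" --pt "16 -2 -47 0 0 0 0.7" --pt "16 -2 -47 0 0 0 0.7"

```text
time: 7.9
position: [0.6058, -0.2933, 0.1349]
ee_rot: [[0.931, 0.366, 0.001], [0.366, -0.931, -0.001], [0.001, 0.001, -1.0]]
wrist_force: [0.0, 0.7, 0.2]
grip_width: 0.0597
finger_force: 0.0
```

```bash
python3 - <<'E'
from h import *
from rig import grab_frame
see('w5',(noz,'s',(605,-292)),(nest,'m',(473,-260)))
T=grab_frame("top");m=comp(masks(T)[0],proj([[.4655,.095,.03]],'top')[0])
xy,a,As=fit(m,noz('xs',5),'top',np.array([.4655,.095]));print('xs placed',np.round(xy*1e3,1),a,As)
a=cv2.imread('pics/w5.png');b=cv2.resize(T[180:270,180:300,::-1],(480,360),interpolation=cv2.INTER_CUBIC)
c=np.zeros((600,800,3),np.uint8);c[:420,:560]=a;c[300:600,400:800]=cv2.resize(b,(400,300));cv2.imwrite('pics/w5b.png',c)
E
```

```text
7.9 [ 605.8 -293.3  134.9] F [0.  0.7 0.2] w 59.7 q [-0.63  0.5   1.4  -0.    1.24  0.57]
noz s [ 607.3 -290.1] 513.0 1736
nest m [ 638.9 -268.4] 149529.0 6053
xs placed [463.1  94.8] 116.0 126.8125
```

View pics/w5b.png

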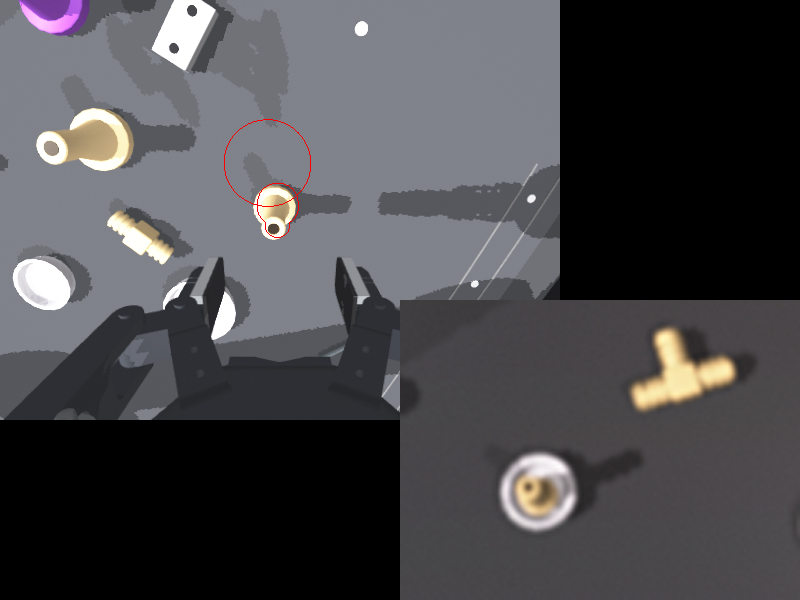

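The xs nozzle is upright inside its nest in the inset. The s tip hole is at (273,229) and the m tip at (53,148).

```bash
python3 - <<'E'
from h import *
wrist()
for uv,z in(((273,229),.06),((275,206),.0115),((53,148),.066),((100,138),.0115)):print(np.round(back(uv,z,'wrist')*1e3,1))
E
```

```text
8.0 [ 605.7 -293.2  134.6] F [ 0.2 -0.6 -0.3] w 59.7 q [-0.63  0.51  1.4   0.    1.24  0.57]
[ 604.1 -288.1]
[ 606.5 -288.1]
[ 606.7 -129. ]
[ 608.7 -129. ]
```

Emit:
servo_tool --pt "0 3 -10 0 0 0 0.7" --pt "0 3 -28 0 0 0 0.7" --pt "0 3 -46 0 0 0 0.7" --pt "0 3 -62 0 0 0 0.7" --pt "0 3 -73 0 0 0 0.7" --pt "0 3 -79 0 0 0 0.7" --pt "0 3 -81 0 0 0 0.7" --pt "0 3 -81 0 0 0 0.6" --pt "0 3 -81 0 0 0 0.5" --pt "0 3 -81 0 0 0 0.45"

```text
time: 8.88
position: [0.6063, -0.2906, 0.0543]
ee_rot: [[0.931, 0.366, 0.002], [0.366, -0.931, -0.001], [0.001, 0.002, -1.0]]
wrist_force: [0.3, -0.1, -0.0]
grip_width: 0.0382
finger_force: 0.0
```

```bash
python3 - <<'E'
from h import *
im=wrist();cv2.imwrite("pics/w6.png",im[150:400,130:430,::-1])
s=__import__('rig').robot.get_state()
print(proj([s['position']+[0,0,.008]],'wrist')-[130,150])
E
```

```text
8.88 [ 606.3 -290.6   54.3] F [ 0.3 -0.1 -0. ] w 38.2 q [-0.63  0.6   1.43  0.    1.1   0.57]
[[150.77141414 146.63885233]]
```

View pics/w6.png

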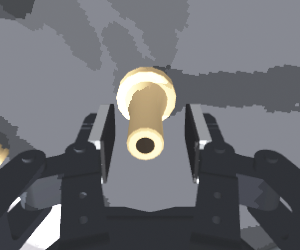

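The s tip at crop (145,146) is 3 mm left of the pads' middle at (151,147), so I shift and then close.

Emit:
servo_tool --pt "-1 3 0 0 0 0 0.45" --pt "-1 3 0 0 0 0 0.3" --pt "-1 3 0 0 0 0 0" --pt "-1 3 0 0 0 0 0" --pt "-1 3 0 0 0 0 0" --pt "-1 3 0 0 0 0 0" --pt "-1 3 0 0 0 0 0" --pt "-1 3 5 0 0 0 0" --pt "-1 3 15 0 0 0 0" --pt "-1 3 30 0 0 0 0"

```text
time: 9.77
position: [0.6036, -0.2865, 0.0826]
ee_rot: [[0.931, 0.366, -0.002], [0.366, -0.931, 0.002], [-0.002, -0.002, -1.0]]
wrist_force: [0.6, 0.0, -0.8]
grip_width: 0.0162
finger_force: 35.1
```

Emit:
servo_tool --pt "-4 5 15 0 0 0 0" --pt "-15 17 25 0 0 0 0" --pt "-34 39 28 0 0 0 0" --pt "-56 64 28 0 0 0 0" --pt "-80 91 28 0 0 0 0" --pt "-104 119 28 0 0 0 0" --pt "-126 144 28 0 0 0 0" --pt "-144 165 26 0 0 0 0" --pt "-157 180 22 0 0 0 0" --pt "-163 186 16 0 0 0 0"

```text
time: 10.6
position: [0.4408, -0.0996, 0.1003]
ee_rot: [[0.93, 0.367, 0.002], [0.367, -0.93, -0.001], [0.001, 0.001, -1.0]]
wrist_force: [0.3, -0.3, -0.2]
grip_width: 0.0161
finger_force: 35.1
```

```bash
cat >> h.py <<'E'
def hold(name,k,nk,x,y):
    "crop with held nozzle predicted (by TCP) blue and nest outline at guess red"
    from rig import robot,grab_frame
    grab_frame("wrist");im=wrist().copy();s=robot.get_state();p=s['position']
    for f,c in((sil(noz(k,p[2]*1e3-D[k][1]+8),p[0],p[1],'wrist'),(0,0,255)),(sil(nest(nk),x/1e3,y/1e3,'wrist'),(255,0,0))):
        f=cv2.resize(f,(560,420),interpolation=cv2.INTER_AREA);cs,_=cv2.findContours(f,0,1);cv2.drawContours(im,cs,-1,c,1)
    cv2.imwrite(f"pics/{name}.png",cv2.resize(im[100:400,80:480,::-1],(640,480)))
E
python3 -c "
from h import *
hold('w7','s','s',441,-101)"
```

```text
10.65 [439.7 -99.2  98.6] F [-0.3  0.3 -2. ] w 16.4 q [-0.49  0.02  2.07  0.    1.05  0.7 ]
```

View pics/w7.png

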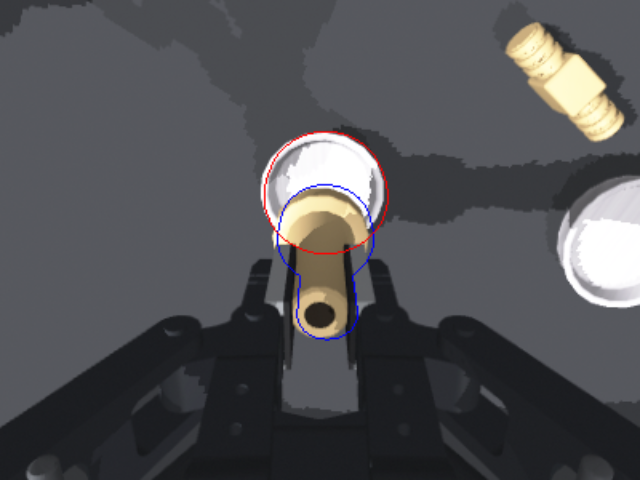

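The nozzle sits 1–2 mm left and about 2 mm back relative to nest s (rim 261–384, collar 272–367), so I correct by (+2, −1) and lower.

Emit:
servo_tool --pt "2 -1 -10 0 0 0 0" --pt "2 -1 -21 0 0 0 0" --pt "2 -1 -31 0 0 0 0" --pt "2 -1 -37 0 0 0 0" --pt "2 -1 -40 0 0 0 0" --pt "2 -1 -41 0 0 0 0" --pt "2 -1 -41 0 0 0 0" --pt "2 -1 -41 0 0 0 0.15" --pt "2 -1 -41 0 0 0 0.35" --pt "2 -1 -41 0 0 0 0.5"

```text
time: 11.53
position: [0.4437, -0.1022, 0.0581]
ee_rot: [[0.931, 0.366, 0.0], [0.366, -0.931, -0.0], [0.0, 0.0, -1.0]]
wrist_force: [0.0, 0.3, -0.1]
grip_width: 0.039
finger_force: 0.0
```

Emit:
servo_tool --pt "0 0 0 0 0 0 0.6" --pt "0 0 2 0 0 0 0.6" --pt "0 0 12 0 0 0 0.6" --pt "0 0 28 0 0 0 0.6" --pt "0 0 50 0 0 0 0.6" --pt "0 0 75 0 0 0 0.6" --pt "12 -2 95 0 0 0 0.7" --pt "34 -6 105 0 0 0 0.7" --pt "60 -10 110 0 0 0 0.7" --pt "90 -15 110 0 0 0 0.7"

```text
time: 12.37
position: [0.5353, -0.1175, 0.1711]
ee_rot: [[0.931, 0.366, 0.004], [0.366, -0.931, -0.002], [0.003, 0.003, -1.0]]
wrist_force: [-0.5, -1.2, 0.4]
grip_width: 0.0597
finger_force: 0.0
```

Emit:
servo_tool --pt "25 -4 0 0 0 0 0.7" --pt "45 -7 -5 0 0 0 0.7" --pt "60 -10 -10 0 0 0 0.7" --pt "70 -12 -15 0 0 0 0.7" --pt "73 -13 -20 0 0 0 0.7" --pt "74 -13 -22 0 0 0 0.7" --pt "74 -13 -22 0 0 0 0.7" --pt "74 -13 -22 0 0 0 0.7" --pt "74 -13 -22 0 0 0 0.7" --pt "74 -13 -22 0 0 0 0.7"

```text
time: 13.2
position: [0.6073, -0.1301, 0.1466]
ee_rot: [[0.931, 0.366, 0.001], [0.366, -0.931, -0.0], [0.0, 0.0, -1.0]]
wrist_force: [0.6, 0.3, -0.5]
grip_width: 0.0597
finger_force: 0.0
```

```bash
python3 - <<'E'
from h import *
from rig import grab_frame
im=wrist()
T=grab_frame("top")
S=grab_frame("scene")
c=np.zeros((600,800,3),np.uint8);c[:420,:560]=im[...,::-1]
c[300:,440:]=cv2.resize(S[150:250,200:320,::-1],(360,300),interpolation=cv2.INTER_CUBIC);c[420:,:440]=cv2.resize(T[195:277,200:400,::-1],(440,180),interpolation=cv2.INTER_CUBIC)
cv2.imwrite('pics/w8.png',c)
E
```

```text
13.2 [ 607.3 -130.1  146.6] F [ 0.6  0.3 -0.5] w 59.7 q [-0.41  0.37  1.56 -0.    1.22  0.79]
```

View pics/w8.png

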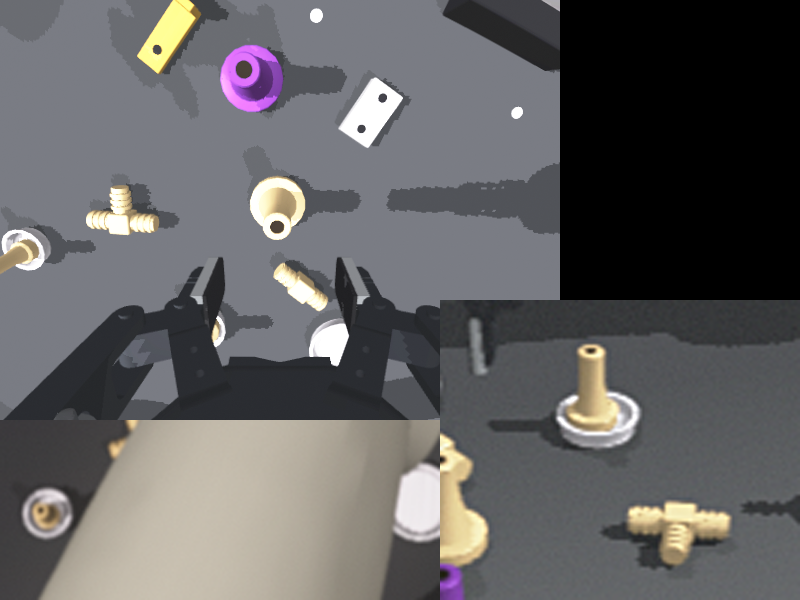

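The s nozzle stands upright in nest s (inset, 592,415), a bit off-centre. The m tip hole is at (277,227) with its collar at (277,203). Arm pictures are costly, so I'll work from numbers now.

```bash
python3 - <<'E'
from h import *
im=wrist()
for uv,z in(((277,227.5),.066),((277,203.5),.0115)):print(np.round(back(uv,z,'wrist')*1e3,1))
h=cv2.cvtColor(im,cv2.COLOR_RGB2HSV);m=((h[...,0]>9)&(h[...,0]<30)&(h[...,1]>20)&(h[...,2]>110)).astype(np.uint8)
m=comp(m,(277,205));cs,_=cv2.findContours(m,0,1);m=cv2.drawContours(m*0,cs,-1,1,-1)
print([np.round(q*1e3,1) if i==0 else q for i,q in enumerate(fit(m,noz('m'),'wrist',np.array([.607,-.13])))],cv2.boundingRect(m))
E
```

```text
13.35 [ 607.4 -130.1  146.4] F [ 0.5 -0.1  0.7] w 59.5 q [-0.41  0.37  1.56 -0.    1.22  0.79]
[ 605.8 -128.1]
[ 607.5 -127. ]
[array([ 610.9, -130.5]), 1421.0, 2691.9375] (252, 176, 54, 64)
```

Emit:
servo_tool --pt "-1 2 -10 0 0 0 0.7" --pt "-1 2 -28 0 0 0 0.7" --pt "-1 2 -46 0 0 0 0.7" --pt "-1 2 -63 0 0 0 0.7" --pt "-1 2 -76 0 0 0 0.7" --pt "-1 2 -84 0 0 0 0.7" --pt "-1 2 -87 0 0 0 0.7" --pt "-1 2 -87 0 0 0 0.6" --pt "-1 2 -87 0 0 0 0.5" --pt "-1 2 -87 0 0 0 0.5"

```text
time: 14.23
position: [0.6074, -0.1284, 0.0602]
ee_rot: [[0.931, 0.366, 0.002], [0.366, -0.931, -0.001], [0.002, 0.002, -1.0]]
wrist_force: [-0.0, 0.4, -0.0]
grip_width: 0.0427
finger_force: 0.0
```

```bash
cat >> h.py <<'E'
def hole(k,im=None):
    "find dark hole of a tip near the TCP and give its offset from the TCP axis, world mm"
    from rig import robot
    im=wrist();p=robot.get_state()['position'];z=p[2]+.008
    g=cv2.cvtColor(im,cv2.COLOR_RGB2GRAY);e=proj([[p[0],p[1],z]],'wrist')[0]
    h=cv2.cvtColor(im,cv2.COLOR_RGB2HSV);tan=((h[...,0]>9)&(h[...,0]<30)&(h[...,1]>20)&(h[...,2]>90)).astype(np.uint8)
    n,l,st,c=cv2.connectedComponentsWithStats((1-tan))
    for i in range(1,n):
        if 20<st[i,4]<1200 and np.hypot(*(c[i]-e))<40: print('exp',np.round(e,1),'hole',np.round(c[i],1),st[i,2:],np.round((back(c[i],z,'wrist')-p[:2])*1e3,1))
E
python3 -c "
from h import *
hole('m')"
```

```text
14.23 [ 607.4 -128.4   60.2] F [-0.   0.4 -0. ] w 42.7 q [-0.4   0.48  1.6  -0.    1.06  0.79]
exp [280.8 296.6] hole [278.4 295.2] [ 22  19 334] [0.3 1.4]
```

Emit:
servo_tool --pt "0 1 0 0 0 0 0.4" --pt "0 1 0 0 0 0 0.2" --pt "0 1 0 0 0 0 0" --pt "0 1 0 0 0 0 0" --pt "0 1 0 0 0 0 0" --pt "0 1 0 0 0 0 0" --pt "0 1 0 0 0 0 0" --pt "0 1 5 0 0 0 0" --pt "0 1 17 0 0 0 0" --pt "0 1 35 0 0 0 0" --grip_force 40

```text
time: 15.12
position: [0.6047, -0.1265, 0.0926]
ee_rot: [[0.931, 0.366, -0.005], [0.366, -0.931, 0.002], [-0.004, -0.003, -1.0]]
wrist_force: [-0.0, 0.2, -0.8]
grip_width: 0.02
finger_force: 39.2
```

Emit:
servo_tool --pt "-3 -3 16 0 0 0 0" --pt "-11 -11 26 0 0 0 0" --pt "-26 -26 30 0 0 0 0" --pt "-45 -45 30 0 0 0 0" --pt "-65 -65 30 0 0 0 0" --pt "-86 -86 30 0 0 0 0" --pt "-105 -105 28 0 0 0 0" --pt "-120 -120 25 0 0 0 0" --pt "-130 -130 20 0 0 0 0" --pt "-134 -134 15 0 0 0 0"

```text
time: 15.95
position: [0.4713, -0.2626, 0.1095]
ee_rot: [[0.931, 0.364, 0.0], [0.364, -0.931, -0.001], [-0.0, 0.001, -1.0]]
wrist_force: [-0.0, -0.2, -0.7]
grip_width: 0.02
finger_force: 39.2
```

```bash
python3 -c "
from h import *
hole('m')
hold('w9','m','m',472.5,-260.5)"
```

```text
15.95 [ 471.3 -262.6  109.5] F [-0.  -0.2 -0.7] w 20.0 q [-0.73  0.22  1.82 -0.    1.1   0.47]
exp [279.3 295.3] hole [279.3 296.3] [ 22  19 325] [-0.5 -0.2]
16.05 [ 471.6 -261.1  108.4] F [-0.2  0.2 -1.4] w 19.7 q [-0.73  0.22  1.82  0.    1.1   0.47]
```

View pics/w9.png

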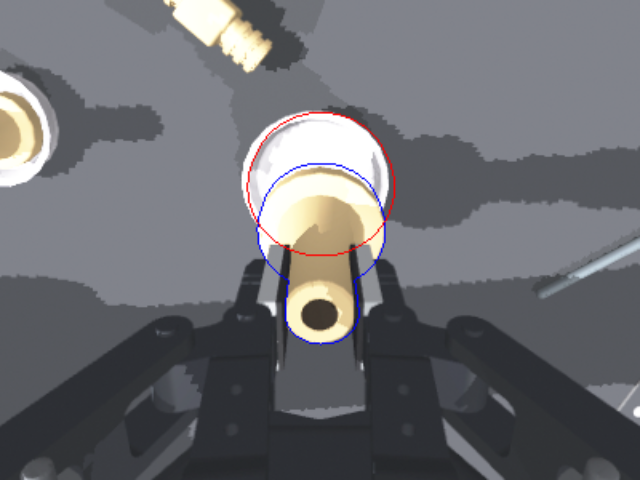

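Nest m (rim 241–388) lies about 3 mm left of my guess, while the nozzle matches its prediction. I shift +y by 2 and lower.

Emit:
servo_tool --pt "0 2 -10 0 0 0 0" --pt "0 2 -22 0 0 0 0" --pt "0 2 -33 0 0 0 0" --pt "0 2 -40 0 0 0 0" --pt "0 2 -44 0 0 0 0" --pt "0 2 -45 0 0 0 0" --pt "0 2 -45 0 0 0 0" --pt "0 2 -45 0 0 0 0.2" --pt "0 2 -45 0 0 0 0.4" --pt "0 2 -45 0 0 0 0.55"

```text
time: 16.93
position: [0.4726, -0.259, 0.0638]
ee_rot: [[0.93, 0.366, 0.0], [0.366, -0.93, -0.0], [0.0, 0.0, -1.0]]
wrist_force: [0.6, -0.4, -1.5]
grip_width: 0.0428
finger_force: 0.0
```

Emit:
servo_tool --pt "0 0 0 0 0 0 0.65" --pt "0 0 2 0 0 0 0.7" --pt "0 0 12 0 0 0 0.7" --pt "0 0 28 0 0 0 0.7" --pt "0 0 50 0 0 0 0.7" --pt "0 0 75 0 0 0 0.7" --pt "0 8 95 0 0 0 0.7" --pt "0 25 105 0 0 0 0.7" --pt "0 50 110 0 0 0 0.7" --pt "0 80 110 0 0 0 0.7"

```text
time: 17.77
position: [0.4736, -0.1799, 0.1769]
ee_rot: [[0.931, 0.364, 0.004], [0.364, -0.931, -0.003], [0.003, 0.004, -1.0]]
wrist_force: [0.4, 1.1, 0.4]
grip_width: 0.0596
finger_force: 0.0
```

Emit:
servo_tool --pt "0 38 0 0 0 0 0.8" --pt "0 76 0 0 0 0 0.8" --pt "0 114 0 0 0 0 0.8" --pt "0 152 0 0 0 0 0.8" --pt "0 190 0 0 0 0 0.8" --pt "0 228 0 0 0 0 0.8" --pt "0 266 0 0 0 0 0.8" --pt "-1 304 0 0 0 0 0.8" --pt "-2 342 0 0 0 0 0.8" --pt "-3 380 0 0 0 0 0.8"

```text
time: 18.6
position: [0.4693, 0.2029, 0.1751]
ee_rot: [[0.931, 0.366, 0.001], [0.366, -0.931, 0.0], [0.001, 0.0, -1.0]]
wrist_force: [0.6, -0.4, 0.5]
grip_width: 0.0684
finger_force: 0.0
```

Emit:
servo_tool --pt "-2 36 0 0 0 0 0.8" --pt "-4 66 0 0 0 0 0.8" --pt "-6 86 -5 0 0 0 0.8" --pt "-6 96 -12 0 0 0 0.8" --pt "-6 100 -18 0 0 0 0.8" --pt "-6 101 -20 0 0 0 0.8" --pt "-6 101 -20 0 0 0 0.8" --pt "-6 101 -20 0 0 0 0.8" --pt "-6 101 -20 0 0 0 0.8" --pt "-6 101 -20 0 0 0 0.8"

```text
time: 19.43
position: [0.464, 0.3012, 0.1544]
ee_rot: [[0.931, 0.365, 0.001], [0.365, -0.931, 0.0], [0.001, 0.0, -1.0]]
wrist_force: [0.5, -0.3, 0.0]
grip_width: 0.0686
finger_force: 0.0
```

```bash
python3 - <<'E'
from h import *
from rig import grab_frame
im=wrist();T=grab_frame("top");S=grab_frame("scene")
c=np.zeros((600,800,3),np.uint8);c[:420,:560]=im[...,::-1]
c[300:,440:]=cv2.resize(S[150:250,150:270,::-1],(360,300),interpolation=cv2.INTER_CUBIC);c[420:,:440]=cv2.resize(T[200:282,270:470,::-1],(440,180),interpolation=cv2.INTER_CUBIC)
cv2.imwrite('pics/w10.png',c)
E
```

```text
19.43 [464.  301.2 154.4] F [ 0.5 -0.3  0. ] w 68.6 q [ 0.36  0.19  1.75 -0.    1.19  1.55]
```

View pics/w10.png

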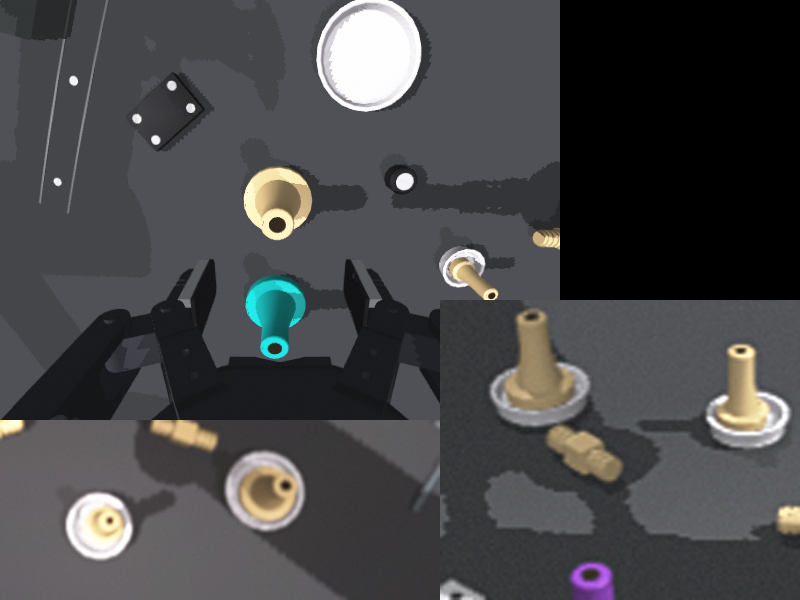

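The m and s nozzles are both upright in their nests. The l tip hole is at (277,224), and the turquoise look-alike's tip is at (275,348). I'll check positions and clearance, and measure how s sits.

```bash
python3 - <<'E'
from h import *
from rig import grab_frame
wrist()
for uv,z in(((277,224.5),.072),((278,200),.0115),((275,348),.072),((369,54),.014),((462,266),.014)):print(np.round(back(uv,z,'wrist')*1e3,1))
T=grab_frame("top");h=cv2.cvtColor(T,cv2.COLOR_RGB2HSV)
m=((h[...,0]>9)&(h[...,0]<30)&(h[...,1]>38)&(h[...,2]>75));w=((h[...,2]>110))
for k,g in dict(xs=(465,95),s=(443,-101),m=(472,-259)).items():
    g=np.array(g)/1e3;a=comp(m,proj([[*g,.02]],'top')[0],6)
    q=fit(a,noz(k,5),'top',g);print(k,np.round(q[0]*1e3,1),q[1:])
    b=comp(w|m,proj([[*g,.014]],'top')[0],6);q=fit(b,nest(k),'top',g);print('nest',np.round(q[0]*1e3,1),q[1:])
# tips from the picture w10: top inset pixels
for k,(u,v),z in(('s',(109,520),.065),('m',(286,485),.071)):
    print(k,np.round(back((270+u/2.2-.3,200+(v-420)*82/180-.3),z,'top')*1e3,1))
for k,(u,v) in(('s',(99,525.5)),('m',(265,491))):
    print('nest',k,np.round(back((270+u/2.2-.3,200+(v-420)*82/180-.3),.014,'top')*1e3,1))
E
```

```text
19.58 [463.8 301.6 154.3] F [ 0.4  0.  -0.5] w 68.5 q [ 0.36  0.2   1.75 -0.    1.19  1.55]
[463.7 304.3]
[465.2 304.3]
[352.2 262.8]
[610.3 280.4]
[469.3  99.6]
xs [463.1  95.4] (129.0, 127.25)
nest [466.3  94.9] (468.0, 408.0625)
s [ 443.7 -107.7] (210.0, 281.25)
nest [ 441.1 -100.8] (773.0, 680.0625)
m [ 469.8 -261.9] (537.0, 547.5)
nest [ 473.1 -260.8] (1029.0, 1044.8125)
s [ 441.9 -104.5]
m [ 470.4 -261.5]
nest s [ 441.  -100.7]
nest m [ 471.8 -259.5]
```

Emit:
servo_tool --pt "0 2 -10 0 0 0 0.8" --pt "0 2 -28 0 0 0 0.8" --pt "0 2 -46 0 0 0 0.8" --pt "0 2 -64 0 0 0 0.8" --pt "0 2 -78 0 0 0 0.8" --pt "0 2 -86 0 0 0 0.8" --pt "0 2 -89 0 0 0 0.8" --pt "0 2 -89 0 0 0 0.7" --pt "0 2 -89 0 0 0 0.6" --pt "0 2 -89 0 0 0 0.55"

```text
time: 20.52
position: [0.4643, 0.3043, 0.0661]
ee_rot: [[0.931, 0.366, 0.002], [0.366, -0.931, 0.001], [0.002, 0.0, -1.0]]
wrist_force: [-0.3, 0.3, 0.7]
grip_width: 0.0468
finger_force: 0.0
```

```bash
python3 -c "
from h import *
hole('l')"
```

```text
20.52 [464.3 304.3  66.1] F [-0.3  0.3  0.7] w 46.8 q [ 0.36  0.32  1.79 -0.    1.02  1.56]
exp [280.9 296.6] hole [281.3 295.1] [ 27  23 503] [0.9 0.1]
```

Emit:
servo_tool --pt "0 0 0 0 0 0 0.4" --pt "0 0 0 0 0 0 0.2" --pt "0 0 0 0 0 0 0" --pt "0 0 0 0 0 0 0" --pt "0 0 0 0 0 0 0" --pt "0 0 0 0 0 0 0" --pt "0 0 0 0 0 0 0" --pt "0 0 5 0 0 0 0" --pt "0 0 17 0 0 0 0" --pt "0 0 35 0 0 0 0" --grip_force 45

```text
time: 21.4
position: [0.4617, 0.3033, 0.0988]
ee_rot: [[0.931, 0.366, -0.005], [0.366, -0.931, -0.002], [-0.005, -0.0, -1.0]]
wrist_force: [0.2, -0.0, 0.4]
grip_width: 0.0236
finger_force: 44.3
```

Emit:
servo_tool --pt "2 0 16 0 0 0 0" --pt "11 -2 26 0 0 0 0" --pt "27 -4 30 0 0 0 0" --pt "47 -8 30 0 0 0 0" --pt "69 -12 30 0 0 0 0" --pt "92 -16 30 0 0 0 0" --pt "113 -20 28 0 0 0 0" --pt "130 -23 25 0 0 0 0" --pt "141 -25 20 0 0 0 0" --pt "145 -25 15 0 0 0 0"

```text
time: 22.23
position: [0.6106, 0.2779, 0.1151]
ee_rot: [[0.931, 0.365, 0.001], [0.365, -0.931, -0.0], [0.001, 0.001, -1.0]]
wrist_force: [-0.3, 0.1, -1.1]
grip_width: 0.024
finger_force: 44.3
```

```bash
python3 - <<'E'
from h import *
hole('l')
im=wrist();h=cv2.cvtColor(im,cv2.COLOR_RGB2HSV)
s=__import__('rig').robot.get_state()
# visible nest outer edge vs the predicted: top row and left/right extents above the collar
w=comp((h[...,1]<45)&(h[...,2]>130),proj([[.6085,.2795,.014]],'wrist')[0],40)
print('seen',cv2.boundingRect(w))
for g in((608.5,279.5),(612.2,281),(608.9,278.6)):
    f=cv2.resize(sil(nest('l'),g[0]/1e3,g[1]/1e3,'wrist'),(560,420),interpolation=cv2.INTER_AREA);print('pred',g,cv2.boundingRect(f))
t=((h[...,0]>9)&(h[...,0]<30)&(h[...,1]>20)&(h[...,2]>90)).astype(np.uint8);t[:150]=0
t=comp(t,proj([[*s['position'][:2],s['position'][2]-.03]],'wrist')[0],20);print('noz seen',cv2.boundingRect(t))
p=s['position'];f=cv2.resize(sil(noz('l',p[2]*1e3-64),p[0],p[1],'wrist'),(560,420),interpolation=cv2.INTER_AREA);print('noz pred',cv2.boundingRect(f))
E
```

```text
22.23 [610.6 277.9 115.1] F [-0.3  0.1 -1.1] w 24.0 q [ 0.25  0.52  1.42 -0.    1.2   1.45]
exp [279.7 296.5] hole [279.3 294.9] [ 27  23 466] [0.8 0.5]
22.28 [609.4 278.  113.5] F [-1.  -0.4 -2.5] w 23.7 q [ 0.25  0.52  1.42 -0.    1.2   1.45]
seen (0, 0, 333, 397)
pred (608.5, 279.5) (225, 162, 107, 104)
pred (612.2, 281) (224, 157, 109, 105)
pred (608.9, 278.6) (226, 162, 108, 104)
noz seen (237, 191, 93, 126)
noz pred (230, 191, 99, 131)
```

Laterally the nest's right edge fits (333 seen, 332 predicted) and the nozzle sits on the TCP axis. Lowering l.

Emit:
servo_tool --pt "0 0 -10 0 0 0 0" --pt "0 0 -22 0 0 0 0" --pt "0 0 -33 0 0 0 0" --pt "0 0 -40 0 0 0 0" --pt "0 0 -44 0 0 0 0" --pt "0 0 -45 0 0 0 0" --pt "0 0 -45 0 0 0 0" --pt "0 0 -45 0 0 0 0.25" --pt "0 0 -45 0 0 0 0.45" --pt "0 0 -45 0 0 0 0.6"

```text
time: 23.17
position: [0.6084, 0.2791, 0.0698]
ee_rot: [[0.931, 0.366, 0.0], [0.366, -0.931, 0.0], [0.0, -0.0, -1.0]]
wrist_force: [0.1, 0.6, -0.2]
grip_width: 0.0471
finger_force: 0.0
```

Emit:
servo_tool --pt "0 0 0 0 0 0 0.7" --pt "0 0 2 0 0 0 0.7" --pt "0 0 12 0 0 0 0.7" --pt "0 0 28 0 0 0 0.7" --pt "0 0 50 0 0 0 0.7" --pt "0 0 75 0 0 0 0.7" --pt "0 -8 95 0 0 0 0.7" --pt "-5 -25 105 0 0 0 0.7" --pt "-15 -50 110 0 0 0 0.7" --pt "-25 -80 110 0 0 0 0.7"

```text
time: 24.0
position: [0.5845, 0.1993, 0.1832]
ee_rot: [[0.93, 0.368, 0.005], [0.368, -0.93, 0.001], [0.005, 0.001, -1.0]]
wrist_force: [0.6, -0.3, -0.3]
grip_width: 0.0596
finger_force: 0.0
```

Emit:
servo_tool --pt "-20 -30 0 0 0 0 0.7" --pt "-40 -60 0 0 0 0 0.7" --pt "-60 -90 0 0 0 0 0.7" --pt "-80 -120 0 0 0 0 0.7" --pt "-100 -150 0 0 0 0 0.7" --pt "-120 -180 0 0 0 0 0.7" --pt "-138 -210 0 0 0 0 0.7" --pt "-152 -240 0 0 0 0 0.7" --pt "-164 -265 -10 0 0 0 0.7" --pt "-172 -285 -20 0 0 0 0.7"

```text
time: 24.83
position: [0.4112, -0.0881, 0.1613]
ee_rot: [[0.931, 0.365, 0.003], [0.365, -0.931, -0.002], [0.002, 0.003, -1.0]]
wrist_force: [0.7, -0.4, 0.1]
grip_width: 0.0598
finger_force: 0.0
```

Emit:
servo_tool --pt "0 -8 -5 0 0 0 0.7" --pt "0 -14 -10 0 0 0 0.7" --pt "0 -16 -12 0 0 0 0.7" --pt "0 -16 -12 0 0 0 0.7" --pt "0 -16 -12 0 0 0 0.7" --pt "0 -16 -12 0 0 0 0.7" --pt "0 -16 -12 0 0 0 0.7" --pt "0 -16 -12 0 0 0 0.7" --pt "0 -16 -12 0 0 0 0.7" --pt "0 -16 -12 0 0 0 0.7"

```text
time: 25.67
position: [0.4116, -0.1019, 0.1481]
ee_rot: [[0.93, 0.366, 0.0], [0.366, -0.93, -0.0], [0.0, 0.0, -1.0]]
wrist_force: [0.0, -0.7, 0.2]
grip_width: 0.0595
finger_force: 0.0
```

```bash
python3 - <<'E'
from h import *
from rig import grab_frame
im=wrist();T=grab_frame("top");S=grab_frame("scene")
c=np.zeros((600,800,3),np.uint8)
e=np.int32(proj([[.441,-.101,.01]],'wrist')[0]);print(e)
def put(im,r,x,y,w,h):
    c[y:y+h,x:x+w]=cv2.resize(im[r[1]:r[1]+r[3],r[0]:r[0]+r[2],::-1],(w,h),interpolation=cv2.INTER_CUBIC)
put(im,(e[0]-75,e[1]-60,150,150),0,0,400,400)
put(S,(370,220,100,100),400,0,400,400)
put(T,(95,130,80,80),0,400,200,200);put(T,(195,205,60,60),200,400,200,200)
put(S,(220,170,100,50),400,400,400,200)
cv2.imwrite('pics/w11.png',c)
E
```

```text
25.67 [ 411.6 -101.9  148.1] F [ 0.  -0.7  0.2] w 59.5 q [-0.53 -0.14  2.11  0.    1.17  0.67]
[290 174]
```

View pics/w11.png

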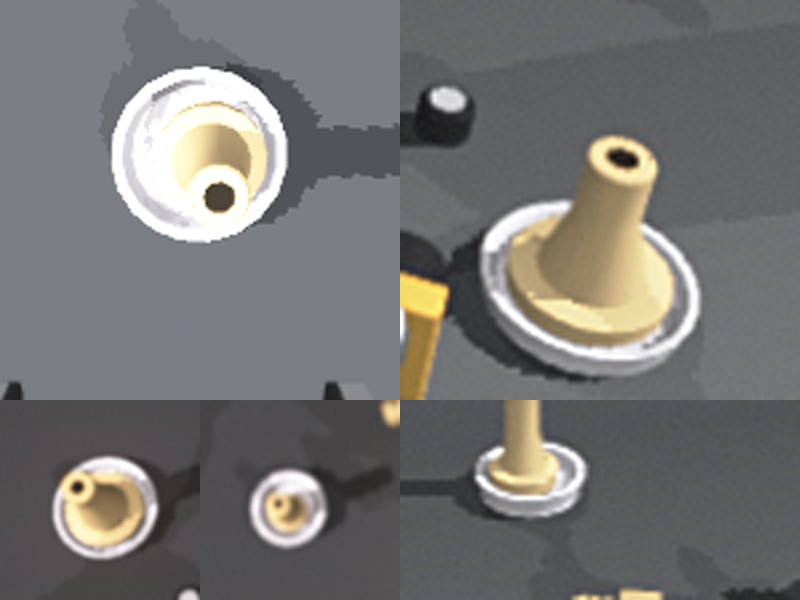

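The l, xs and s nozzles are upright in their nests. The s nozzle sits about 4 mm off-centre toward +tool y (collar centre 215,155; nest centre 200,154), at the limit of its floor. I'll regrip it and centre it, working from numbers.

```bash
python3 - <<'E'
from h import *
wrist()
f=lambda u,v:(215+u*.375-.3,114+v*.375-.3)
print('tip',back(f(218,197),.065,'wrist')*1e3,'nest',back(f(200,154),.014,'wrist')*1e3,'collar',back(f(213,155),.0165,'wrist')*1e3)
E
```

```text
25.82 [ 411.5 -102.1  148. ] F [-0.4 -0.4 -0. ] w 59.8 q [-0.53 -0.14  2.11  0.    1.17  0.67]
tip [ 443.24477673 -102.22933092] nest [443.93156344 -98.46545085] collar [ 445.62087848 -102.35403915]
```

Emit:
servo_tool --pt "12 0 0 0 0 0 0.6" --pt "24 -1 0 0 0 0 0.6" --pt "32 -1 -8 0 0 0 0.6" --pt "32 -1 -24 0 0 0 0.6" --pt "32 -1 -42 0 0 0 0.6" --pt "32 -1 -60 0 0 0 0.6" --pt "32 -1 -75 0 0 0 0.6" --pt "32 -1 -85 0 0 0 0.6" --pt "32 -1 -90 0 0 0 0.5" --pt "32 -1 -90 0 0 0 0.45"

```text
time: 26.7
position: [0.4428, -0.1028, 0.0571]
ee_rot: [[0.931, 0.366, -0.002], [0.366, -0.931, 0.001], [-0.001, -0.002, -1.0]]
wrist_force: [0.7, 0.2, -0.0]
grip_width: 0.0387
finger_force: 0.0
```

```bash
python3 -c "
from h import *
hole('s')"
```

```text
26.7 [ 442.8 -102.8   57.1] F [ 0.7  0.2 -0. ] w 38.7 q [-0.49  0.11  2.07 -0.    0.96  0.7 ]
exp [281.9 296.8] hole [280.3 295.4] [ 18  16 226] [0.4 1. ]
```

Emit:
servo_tool --pt "0 1 0 0 0 0 0.3" --pt "0 1 0 0 0 0 0" --pt "0 1 0 0 0 0 0" --pt "0 1 0 0 0 0 0" --pt "0 1 0 0 0 0 0" --pt "0 1 0 0 0 0 0" --pt "0 1 1 0 0 0 0" --pt "0 1 3 0 0 0 0" --pt "0 2 4 0 0 0 0" --pt "-0.5 3 4 0 0 0 0" --grip_force 30

```text
time: 27.58
position: [0.4429, -0.1, 0.062]
ee_rot: [[0.931, 0.366, -0.0], [0.366, -0.931, 0.0], [-0.0, -0.0, -1.0]]
wrist_force: [0.8, 0.5, -0.9]
grip_width: 0.0161
finger_force: 29.2
```

Emit:
servo_tool --pt "0 1 0 0 0 0 0" --pt "0 1.5 0 0 0 0 0" --pt "0 1.5 -2 0 0 0 0" --pt "0 1.5 -3 0 0 0 0" --pt "0 1.5 -4 0 0 0 0" --pt "0 1.5 -4 0 0 0 0" --pt "0 1.5 -4 0 0 0 0.1" --pt "0 1.5 -4 0 0 0 0.25" --pt "0 1.5 -4 0 0 0 0.4" --pt "0 1.5 -4 0 0 0 0.5"

```text
time: 28.42
position: [0.4429, -0.0986, 0.0578]
ee_rot: [[0.931, 0.366, -0.0], [0.366, -0.931, 0.0], [-0.0, -0.0, -1.0]]
wrist_force: [-0.4, 0.5, 0.1]
grip_width: 0.0424
finger_force: 0.0
```

Emit:
servo_tool --pt "0 0 0 0 0 0 0.6" --pt "0 0 2 0 0 0 0.6" --pt "0 0 12 0 0 0 0.6" --pt "0 0 28 0 0 0 0.6" --pt "0 0 50 0 0 0 0.6" --pt "0 0 70 0 0 0 0.6" --pt "-8 0 82 0 0 0 0.6" --pt "-20 0 88 0 0 0 0.6" --pt "-28 0 90 0 0 0 0.6" --pt "-32 0 90 0 0 0 0.6"

```text
time: 29.25
position: [0.4109, -0.0988, 0.1494]
ee_rot: [[0.931, 0.366, 0.002], [0.366, -0.931, -0.001], [0.001, 0.002, -1.0]]
wrist_force: [0.2, -0.1, -0.3]
grip_width: 0.0512
finger_force: 0.0
```

```bash
python3 - <<'E'
from h import *
from rig import grab_frame
grab_frame("wrist");im=wrist();S=grab_frame("scene")
g=cv2.cvtColor(im,cv2.COLOR_RGB2GRAY)
e=np.int32(proj([[.443,-.099,.065]],'wrist')[0]);w=g[e[1]-15:e[1]+16,e[0]-15:e[0]+16]<90
n,l,st,c=cv2.connectedComponentsWithStats(w.astype(np.uint8))
for i in range(1,n):
  if st[i,4]>20:print('hole',st[i,2:],back(c[i]+e-15,.065,'wrist')*1e3)
h=cv2.cvtColor(im,cv2.COLOR_RGB2HSV);m=comp(h[...,2]>170,proj([[.443,-.098,.014]],'wrist')[0],15)
cs,_=cv2.findContours(m,0,1);m=cv2.drawContours(m*0,cs,-1,1,-1)
q=fit(m,nest('s'),'wrist',np.array([.443,-.098]));print('nest',q[0]*1e3,q[1:])
E
```

```text
29.3 [410.4 -98.6 148.7] F [-0.3 -0.4 -0.7] w 51.2 q [-0.52 -0.15  2.11 -0.    1.17  0.67]
hole [10 11 89] [442.25093562 -98.20590044]
nest [442.4735164  -98.53810061] (3375.0, 3530.375)
```

The s nozzle is now within 0.5 mm of its nest's centre. Handing in.

```bash
python3 -c "
from rig import robot
print(robot.hand_in())"
```

```text
the job is handed in; nothing more can be done
None
```

All four nozzles are tip up in the nests of their own size, the tee and union were left untouched, and the job was handed in at about 29 s; no verdict was returned.

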